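Tip the blue mosaic plaque onto its back and square it against the fence

TASK

Two small mosaic plaques stand on end on the cork glue-up board. Push the blue one over so that it falls away from the robot and lies on its back with the tiles up, then push it along the board until its leading edge sits flush along the wooden fence at the far side. Only push: do not pick the plaque up, leave the orange plaque standing where it is, and leave the other things on the table alone.

Things in the scene. Friction and masses are not known exactly. Their poses are not given: they have to be found in the camera images.
- board: fixed plywood board, cork on top, 250 mm (its x) by 440 mm (its y); the cork is 12 mm above the table. Origin: centre of the underside, on the table; x points to the fence, away from the robot (turned up to 0.3 rad). A dark wooden fence, 24 mm wide, stands 14 mm above the cork along the whole far edge; its inner face is 101 mm from the origin along +x
- fence (a point): point at mid length of the fence's inner face (board x = 101 mm, y = 0), 12 mm above the cork; its axes are those of the board: x goes into the fence, y runs along it
- blue_plaque: loose wooden block, 0.2 to 0.4 kg, edges and back blue, front tiled blue and white; 24 mm thick (x), 90 wide (y), 110 tall (z). Origin: centre of the end it stands on, at first 12 mm above the table, on the board's near half, left or right. Its tiled -x face looks to the robot, x axis within 0.25 rad of the board's. Pushed high on the tiles (under 1 N) it tips about its rear lower edge
- blue_top (a point): centre of the blue plaque's top end (110 mm along its z from its origin). Once the plaque lies, its z axis points to the fence, its x axis down, its origin is mid of the near edge at 24 mm height, and this point is mid of the leading edge, still 40 to 75 mm or so from the fence; it slides on the cork at a few newtons
- orange_plaque: second plaque of the same size, painted orange with orange and red tiles, standing on the other half of the board, its centre about 200 mm from the blue one's; to be left standing. Origin and axes as the blue one's
- glue_bottle: loose white glue bottle with orange tip, 56 mm across, 150 mm tall, to the left of the board; origin: centre of its underside
- cup: loose paper cup, 70 mm across, 55 mm tall, to the left of the board; origin: centre of its underside
- pliers: loose pliers with red handles, 185 mm long, 18 mm high, lying to the right of the board; origin: under the pivot
- marker: loose marker pen, 135 mm long, 17 mm thick, lying to the right of the board; origin: under its middle
Things that resemble listed ones, but are neither listed nor needed, are in the scene too. Leave any black look-alike of the blue_plaque alone. Of the things that look like the orange_plaque, the larger one is meant.

How it is judged:
On the way, in this order (a step that is already met when the one before it is completed fails the run):
1. the blue plaque lies on its back on the cork, tiles up (angle between blue_plaque's own x axis and vertical above 3.04 rad and height (world z) of blue_plaque below 0.029 m), for 0.2 s.
2. the blue plaque's leading edge is flush along the fence (all of step 1 and x of blue_top in the frame of fence between -0.005 and 0.004 m and y of blue_top in the frame of fence between -0.17 and 0.17 m and angle between the z axis of blue_plaque and the x axis of board, either way round below 0.05 rad), for 0.2 s.
At the end, for the whole second after the job is handed in: The blue plaque lies flat on its back on the cork, tiles up (within 0.1 rad), at rest, the middle of its leading edge within 5 mm of the fence's inner face and square to it within 0.05 rad, wholly within the board's width; the orange plaque still stands (all of step 2 and linear speed of blue_plaque below 0.01 m/s and angle between orange_plaque's own z axis and vertical below 0.1 rad); the robot touches nothing.
It fails at once if the blue plaque is lifted (its lower end more than about 20 mm off its resting height) (height (world z) of blue_plaque above 0.045 m).
It fails at once if the orange plaque is moved more than 20 mm or tipped (distance of orange_plaque from where it was at the start of the episode above 0.02 m or angle between orange_plaque's own z axis and vertical above 0.3 rad).
It fails at once if another thing on the table is moved more than 30 mm (distance of any of glue_bottle, cup, pliers, marker from where it was at the start of the episode above 0.03 m).
It also fails if it takes over 48 s, if anything falls off the work surface, if the arm or the gripper's body presses on something with over 40 N, if the wrist force passes 120 N, or if a joint passes its speed limit or range.

ROBOT

A 7-joint arm with a two-finger parallel gripper is mounted at the origin on the work surface. World frame = base frame: x ahead of the robot, y to its left, z up, the work surface at z = 0. Lengths are in m, angles in rad, forces in N, time in s.
With the tool pointing down it reaches from about 0.425 to 0.875 m from the base axis. Payload 9.9 kg.
Tool frame: the origin (TCP) lies at the very end of the fingers, on their centre line; the grasp point (between the pads) lies 19 mm behind it; z points along the fingers, y is the direction in which the jaws open and shut (so a half turn about z gives the same grasp; the last joint's range is limited). The gripper opens to 85 mm and grips with 20 to 120 N. Pads are 22 mm wide; open, the fingers measure 114 mm over their backs; the gripper's body (76 mm by 85 mm) begins 54 mm behind the grasp point. The pads swing forward as they close: fully open they stand 13 mm farther back than shut.
Start: joints at [1.03, 0.576, 0.025, 1.437, -0.015, 1.129, -0.057], TCP at [0.298, -0.606, 0.231] pointing down, gripper open.
Joint ranges: [-2.76, 2.76], [-0.34, 2.15], [-1.52, 1.57], [0.19, 2.46], [-1.09, 4.23], [0.17, 1.99], [-2.82, 2.82]. Speed limits (rad/s): [2.22, 2.22, 3.01, 3.01, 3.14, 3.14, 3.14].

INTERFACE

Orientations are given as a 3x3 rotation matrix whose columns are the frame's x, y, z axes.
In Python, from workcell import * gives the robot as it stands. The module is installed in compiled form; this text tells all that it offers.
- The arm moves only by the shell command python3 -m handwheel 'ROWS'. ROWS is JSON, a list of rows, each an object with "delta_pos": the shift along the tool's x, y, z in m, a list of three; "twist": the turn, a rotation vector about the tool's x, y, z in degrees, a list of three; "grip": the closure, from 0 (fully open) to 1 (shut). A call has 1 to 10 rows; each row is the pose to reach, as a shift and turn from the pose commanded when the call began, along the tool's axes at that moment; what a row does not reach only later rows make up. A row lasts 1/10 s, in which the tool goes at most 50 mm and 8.59 degrees, less where a joint would pass 70% of its speed; a pose out of reach is approached as far as the arm can. A call with a gripper value outside its range is refused whole. The fingers move at their own pace and stop on an object; the grip force is fixed at half the most. Time passes only in rows, so rows that repeat a pose let the fingers close. It gives the time, the measured TCP pose, the force and the opening at its end, in the units of the state.
- get_obs(): the state, without advancing time (a new reading comes with each control period).
- capture(name): name is "side" or "top"; returns a dict with "image" (420x560x3 uint8, red, green, blue), "camera_matrix" (3x3 intrinsics, pixels), "R" (3x3) and "t" (3): a world point X has camera coordinates R X + t. Camera axes: x right, y down, z forward; pixel columns grow to the right and rows downward; lengths in m; the calibration is good to about 2 mm. A picture is of the moment at which its call begins. There is no depth.
- close_job(): hands the job in, once; it reports no verdict.
The state is a dict: "time_s": time; "q": joint angles; "qd": joint speeds; "tau": joint torques, N m; "position": TCP position; "eef_rot": TCP orientation; "ft_force": force on the tool from outside, world axes, zero at the start; "ft_torque": the same for the moment, N m; "finger_gap": opening from 0.0 (shut) to 1.0 (fully open).
Only numpy, scipy, OpenCV 4.12 (cv2) and the standard library are available. Lean on these libraries where they do the work, as an engineer would, in place of code of your own. Each camera call takes 0.05 s, during which the arm holds its last target.

## Working session

There is one attempt and no reset: what is moved stays moved. The work goes in short steps, Python scripts to look and compute and a shell command to move; the robot and the scene stay as the last step left them, time stands still between calls to the robot, and variables do not carry over. Pictures are saved under pics/ and viewed, and the job is handed in when it is done.

```bash
mkdir -p pics; python3 - <<'E'
from workcell import *
import cv2,numpy as np
np.set_printoptions(precision=4,suppress=True)
for n in("side","top"):
    c=capture(n);cv2.imwrite(f"pics/{n}0.png",c["image"][:,:,::-1]);print(n,c["camera_matrix"],c["R"],c["t"])
    np.savez(f"{n}.npz",K=c["camera_matrix"],R=c["R"],t=c["t"])
o=get_obs();print(o)
E
```

```text
side [[456.7637   0.     282.5415]
 [  0.     456.7637 207.8228]
 [  0.       0.       1.    ]] [[-0.8818 -0.4714 -0.0143]
 [-0.3137  0.6089 -0.7286]
 [ 0.3521 -0.638  -0.6848]] [0.4586 0.2341 1.0475]
top [[421.7643   0.     279.5734]
 [  0.     421.7643 206.6482]
 [  0.       0.       1.    ]] [[-0.0047 -1.      0.004 ]
 [-0.9913  0.0041 -0.1312]
 [ 0.1312 -0.0046 -0.9913]] [-0.0203  0.5356  1.1629]
{'time_s': 0.1, 'q': array([ 1.0302,  0.5764,  0.0249,  1.4378, -0.015 ,  1.129 , -0.0565]), 'qd': array([ 0.0003, -0.0023,  0.0002, -0.0031,  0.0007, -0.0005, -0.0001]), 'tau': array([  0.0063, -76.7303,   2.2578, -28.6599,   0.0158,   0.0087,
         0.    ]), 'position': array([ 0.2975, -0.6054,  0.2305]), 'eef_rot': array([[ 0.8975,  0.4411, -0.0008],
       [ 0.4411, -0.8975,  0.0013],
       [-0.0001, -0.0015, -1.    ]]), 'ft_force': array([ 0.627 , -0.2411,  0.1862]), 'ft_torque': array([0.004 , 0.0063, 0.0281]), 'finger_gap': 0.9955208472501054}
```

View pics/side0.png

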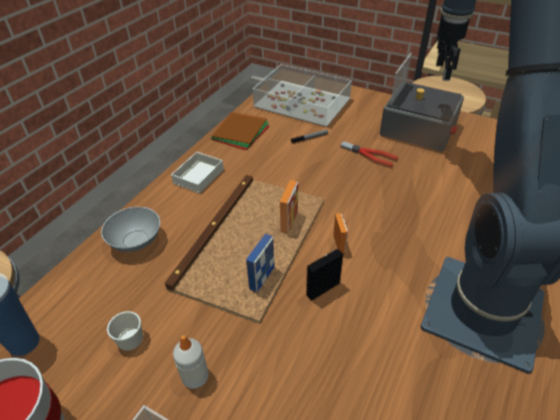

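View pics/top0.png

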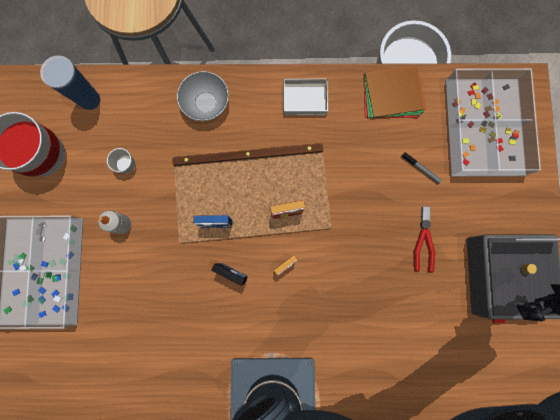

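The blue plaque stands on the left half of the board (top view ~(212,221)) and the orange one on the right (~(288,209)). A black look-alike (~(229,274)) and a small orange one (~(286,267)) stand on the robot side. I'll enlarge this area to measure it.

```bash
python3 - <<'E'
import cv2
a=cv2.imread("pics/top0.png")[135:295,165:345];cv2.imwrite("pics/top0c.png",cv2.resize(a,None,fx=4.4,fy=3.7*4.4/3.7*0.84,interpolation=cv2.INTER_CUBIC) if 0 else cv2.resize(a,None,fx=3.7,fy=3.7,interpolation=cv2.INTER_CUBIC))
a=cv2.imread("pics/side0.png")[165:325,160:360];cv2.imwrite("pics/side0c.png",cv2.resize(a,None,fx=3.7,fy=3.7,interpolation=cv2.INTER_CUBIC))
E
```

```text
(no output)
```

View pics/top0c.png

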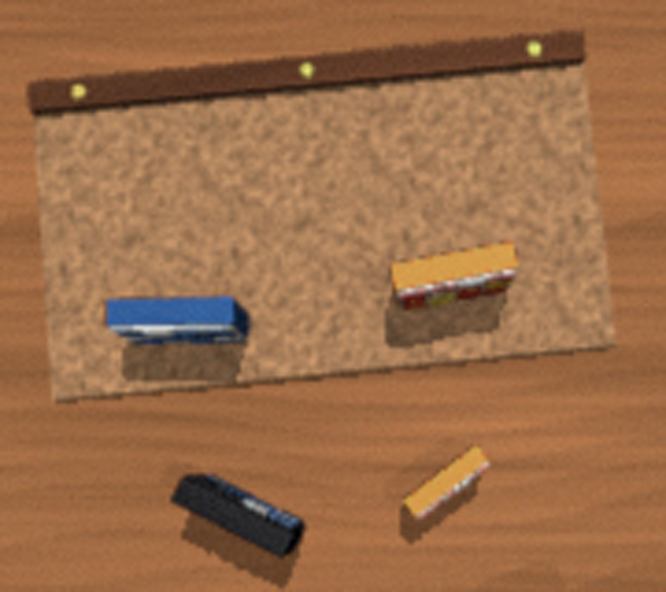

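View pics/side0c.png

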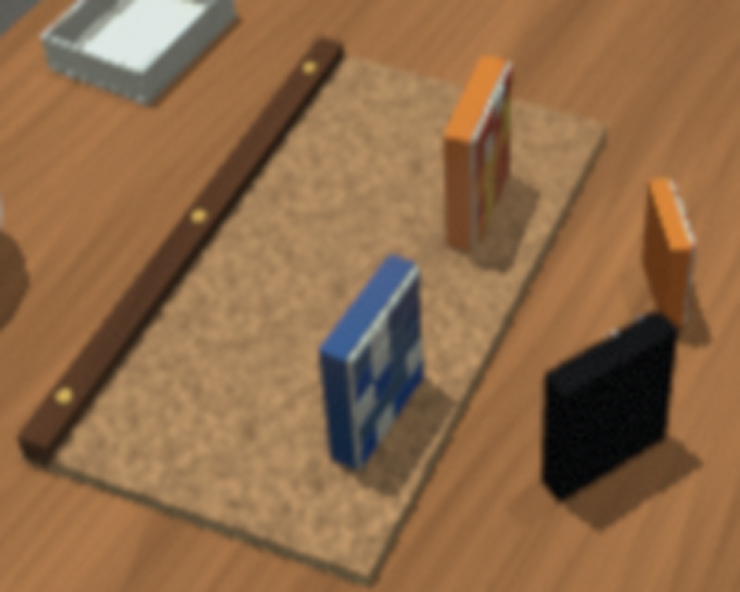

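```bash
cat > h.py <<'E'
import numpy as np
np.set_printoptions(precision=4,suppress=True)
C={n:np.load(f"{n}.npz") for n in("side","top")}
def ray(n,u,v,z):
    c=C[n];d=c["R"].T@np.linalg.solve(c["K"],[u,v,1.]);o=-c["R"].T@c["t"];return o+d*(z-o[2])/d[2]
def proj(n,X):
    c=C[n];p=c["K"]@(c["R"]@np.asarray(X,float)+c["t"]);return p[:2]/p[2]
def tc(u,v,z): return ray("top",165+(u+.5)/3.7-.5,135+(v+.5)/3.7-.5,z)
def sc(u,v,z): return ray("side",160+(u+.5)/3.7-.5,165+(v+.5)/3.7-.5,z)
E
python3 - <<'E'
from h import *
for n in C: print(n,-C[n]["R"].T@C[n]["t"])
print("board near L,R",tc(55,401,.012),tc(615,346,.012), "side",sc(372,582,.012),sc(604,125,.012))
print("fence inner top L,R",tc(36,112,.026),tc(584,66,.026))
print("fence outer top L,R",tc(30,84,.026),tc(582,33,.026),"side",sc(25,440,.026),sc(322,40,.026))
print("blue top",*[tc(*p,.122) for p in((106,299),(235,297),(238,322),(110,326))])
print("side blue top",*[sc(*p,.122) for p in((322,350),(393,258),(419,266),(347,360))])
print("orange top",*[tc(*p,.122) for p in((392,264),(514,243),(517,270),(400,289))])
print("black top",*[tc(*p,.11) for p in((190,476),(303,525),(288,556),(173,500))])
print("black side",*[sc(*p,.11) for p in((546,376),(660,316),(676,330),(560,390))])
E
```

```text
side [0.109  0.7419 0.8944]
top [ 0.3783 -0.0171  1.2232]
board near L,R [0.4348 0.2641 0.012 ] [ 0.4756 -0.1701  0.012 ] side [0.4319 0.2704 0.012 ] [ 0.4781 -0.1682  0.012 ]
fence inner top L,R [0.6601 0.2817 0.026 ] [ 0.6955 -0.1484  0.026 ]
fence outer top L,R [0.6826 0.287  0.026 ] [ 0.7222 -0.1473  0.026 ] side [0.6768 0.2902 0.026 ] [ 0.7185 -0.1431  0.026 ]
blue top [0.5017 0.2043 0.122 ] [0.5027 0.1129 0.122 ] [0.4849 0.1106 0.122 ] [0.4825 0.2011 0.122 ]
side blue top [0.4985 0.2048 0.122 ] [0.4982 0.1197 0.122 ] [0.4803 0.1182 0.122 ] [0.4812 0.2046 0.122 ]
orange top [0.5259 0.0015 0.122 ] [ 0.5407 -0.0856  0.122 ] [ 0.5212 -0.0875  0.122 ] [ 0.508  -0.0042  0.122 ]
black top [0.377  0.1447 0.11  ] [0.3424 0.0647 0.11  ] [0.321  0.0751 0.11  ] [0.3602 0.1564 0.11  ]
black side [0.3753 0.1522 0.11  ] [0.3338 0.0771 0.11  ] [0.3207 0.0831 0.11  ] [0.3633 0.1579 0.11  ]
```

```bash
cat >> h.py <<'E'
def go(x,y,z,yaw):
    from workcell import get_obs
    from scipy.spatial.transform import Rotation as Ro
    o=get_obs();R=o["eef_rot"];c,s=np.cos(yaw),np.sin(yaw)
    G=np.array([[c,s,0],[s,-c,0],[0,0,-1.]])
    print("t",o["time_s"],"pos",o["position"],"F",o["ft_force"],"gap",o["finger_gap"],"delta",R.T@(np.array([x,y,z])-o["position"]),"twist",Ro.from_matrix(R.T@G).as_rotvec(degrees=True))
E
python3 -c "
from h import *
go(.53,-.25,.245,0.0)"
```

```text
t 0.1 pos [ 0.2975 -0.6054  0.2305] F [ 0.627  -0.2411  0.1862] gap 0.9955208472501054 delta [ 0.3654 -0.2165 -0.0142] twist [-0.0831  0.0253 26.1736]
```

```bash
python3 -m handwheel '[{"delta_pos":[0.02,-0.012,-0.004],"twist":[0,0,1],"grip":0.4},{"delta_pos":[0.055,-0.033,-0.014],"twist":[0,0,4],"grip":0.4},{"delta_pos":[0.095,-0.056,-0.014],"twist":[0,0,7],"grip":0.4},{"delta_pos":[0.135,-0.08,-0.014],"twist":[0,0,10],"grip":0.4},{"delta_pos":[0.175,-0.104,-0.014],"twist":[0,0,13],"grip":0.4},{"delta_pos":[0.215,-0.128,-0.014],"twist":[0,0,16],"grip":0.4},{"delta_pos":[0.255,-0.15,-0.014],"twist":[0,0,19],"grip":0.4},{"delta_pos":[0.295,-0.175,-0.014],"twist":[0,0,22],"grip":0.4},{"delta_pos":[0.335,-0.198,-0.014],"twist":[0,0,25],"grip":0.4},{"delta_pos":[0.365,-0.216,-0.014],"twist":[-0.1,0,26.2],"grip":0.4}]'
python3 -c "
from h import *
go(.445,.160,.245,0.0)"
```

```text
time_s: 1.1
position: [0.5315, -0.2477, 0.245]
eef_rot: [[1.0, -0.0, 0.0], [-0.0, -1.0, -0.001], [0.0, 0.001, -1.0]]
ft_force: [0.6, -0.3, -0.6]
finger_gap: 0.597
t 1.1 pos [ 0.5315 -0.2477  0.245 ] F [ 0.594  -0.2705 -0.5689] gap 0.5971726417318303 delta [-0.0865 -0.4077 -0.0003] twist [ 0.0347 -0.0212 -0.0029]
```

```bash
python3 -m handwheel '[{"delta_pos":[-0.004,-0.02,0],"twist":[0,0,0],"grip":0.4},{"delta_pos":[-0.012,-0.06,0],"twist":[0,0,0],"grip":0.4},{"delta_pos":[-0.022,-0.105,0],"twist":[0,0,0],"grip":0.4},{"delta_pos":[-0.032,-0.15,0],"twist":[0,0,0],"grip":0.4},{"delta_pos":[-0.042,-0.2,0],"twist":[0,0,0],"grip":0.4},{"delta_pos":[-0.052,-0.245,0],"twist":[0,0,0],"grip":0.4},{"delta_pos":[-0.062,-0.29,0],"twist":[0,0,0],"grip":0.4},{"delta_pos":[-0.072,-0.335,0],"twist":[0,0,0],"grip":0.4},{"delta_pos":[-0.08,-0.38,0],"twist":[0,0,0],"grip":0.4},{"delta_pos":[-0.087,-0.408,0],"twist":[0,0,0],"grip":0.4}]'
python3 -c "
from h import *
go(.445,.160,.105,0.0)"
```

```text
time_s: 2.1
position: [0.4421, 0.1605, 0.2445]
eef_rot: [[1.0, 0.003, 0.0], [0.003, -1.0, -0.001], [0.0, 0.001, -1.0]]
ft_force: [0.7, -0.7, -0.9]
finger_gap: 0.603
t 2.1 pos [0.4421 0.1605 0.2445] F [ 0.6774 -0.6854 -0.8802] gap 0.602990713681316 delta [0.0029 0.0005 0.1395] twist [ 0.0412 -0.0062  0.1538]
```

```bash
python3 -m handwheel '[{"delta_pos":[0.0,0,0.02],"twist":[0,0,0],"grip":0.4},{"delta_pos":[0,0,0.05],"twist":[0,0,0],"grip":0.4},{"delta_pos":[0,0,0.08],"twist":[0,0,0],"grip":0.4},{"delta_pos":[0,0,0.11],"twist":[0,0,0],"grip":0.4},{"delta_pos":[0,0,0.135],"twist":[0,0,0],"grip":0.4},{"delta_pos":[0,0,0.15],"twist":[0,0,0],"grip":0.4},{"delta_pos":[0,0,0.15],"twist":[0,0,0],"grip":0.4}]'
python3 - <<'E'
from workcell import *
import cv2
from h import *
for n,(a,b,c,d) in dict(side=(165,325,160,360),top=(135,295,165,345)).items():
    im=capture(n)["image"][a:b,c:d,::-1];cv2.imwrite(f"pics/{n}1.png",cv2.resize(im,None,fx=3.7,fy=3.7,interpolation=cv2.INTER_CUBIC))
go(.47,.16,.095,0)
E
```

```text
time_s: 2.8
position: [0.442, 0.1563, 0.0928]
eef_rot: [[1.0, -0.0, -0.003], [-0.0, -1.0, -0.003], [-0.003, 0.003, -1.0]]
ft_force: [0.1, 0.0, 0.1]
finger_gap: 0.601
t 2.9 pos [0.4432 0.1568 0.0947] F [-0.031   0.4259 -0.0946] gap 0.5979508771054591 delta [ 0.0267 -0.0032 -0.0003] twist [ 0.1124  0.0113 -0.0291]
```

View pics/side1.png

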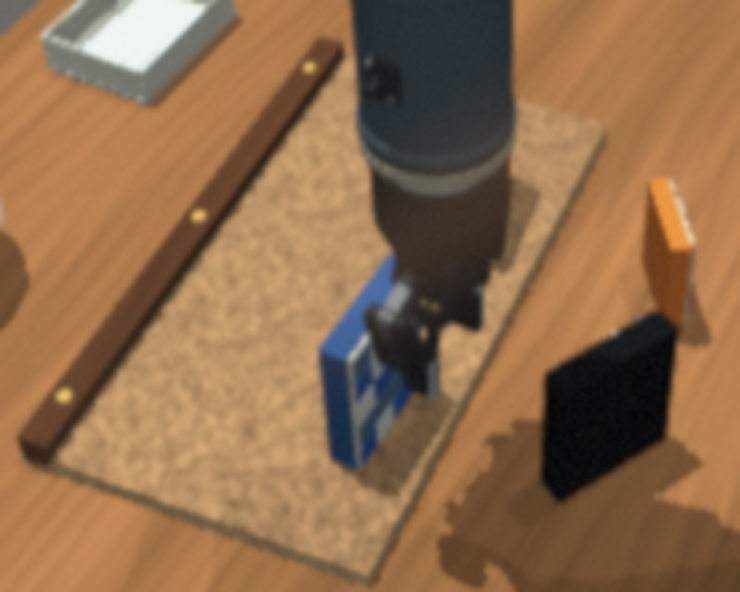

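View pics/top1.png

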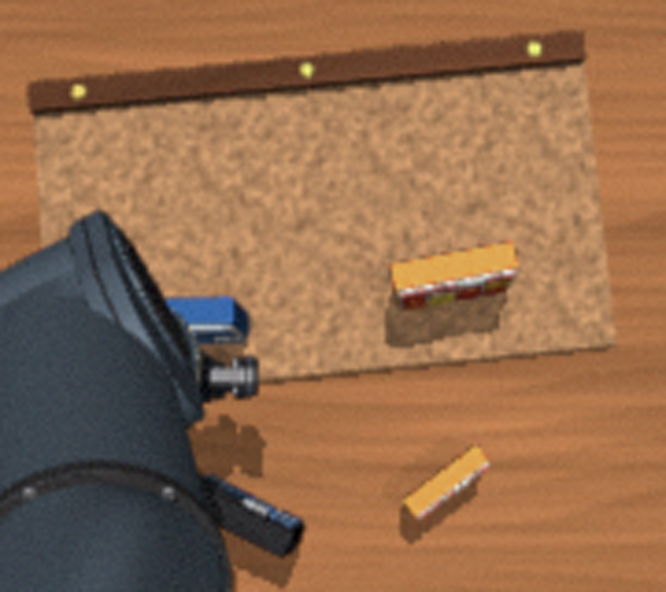

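The side view shows both fingers in front of the tiles near the top, and the plaque hasn't moved. Next is a slow push in +x.

```bash
python3 -m handwheel '[{"delta_pos":[0.008,-0.002,0],"twist":[0,0,0],"grip":0.4},{"delta_pos":[0.016,-0.003,0],"twist":[0,0,0],"grip":0.4},{"delta_pos":[0.022,-0.003,0],"twist":[0,0,0],"grip":0.4},{"delta_pos":[0.025,-0.003,0],"twist":[0,0,0],"grip":0.4},{"delta_pos":[0.028,-0.003,0],"twist":[0,0,0],"grip":0.4},{"delta_pos":[0.031,-0.003,0],"twist":[0,0,0],"grip":0.4},{"delta_pos":[0.034,-0.003,0],"twist":[0,0,0],"grip":0.4},{"delta_pos":[0.037,-0.003,0],"twist":[0,0,0],"grip":0.4},{"delta_pos":[0.040,-0.003,0],"twist":[0,0,0],"grip":0.4},{"delta_pos":[0.043,-0.003,0],"twist":[0,0,0],"grip":0.4}]'
python3 - <<'E'
from workcell import *
import cv2
from h import *
for n,(a,b,c,d) in dict(side=(165,325,160,360)).items():
    im=capture(n)["image"][a:b,c:d,::-1];cv2.imwrite(f"pics/{n}2.png",cv2.resize(im,None,fx=3.7,fy=3.7,interpolation=cv2.INTER_CUBIC))
go(.47,.16,.095,0)
E
```

```text
time_s: 3.9
position: [0.4865, 0.1598, 0.0946]
eef_rot: [[1.0, -0.0, 0.0], [-0.0, -1.0, -0.002], [0.0, 0.002, -1.0]]
ft_force: [-0.2, -0.1, -0.4]
finger_gap: 0.596
t 3.95 pos [0.4871 0.1599 0.0946] F [1.2591 0.7312 0.6268] gap 0.5979275158319671 delta [-0.0171 -0.0001 -0.0004] twist [ 0.0887 -0.0513 -0.0361]
```

View pics/side2.png

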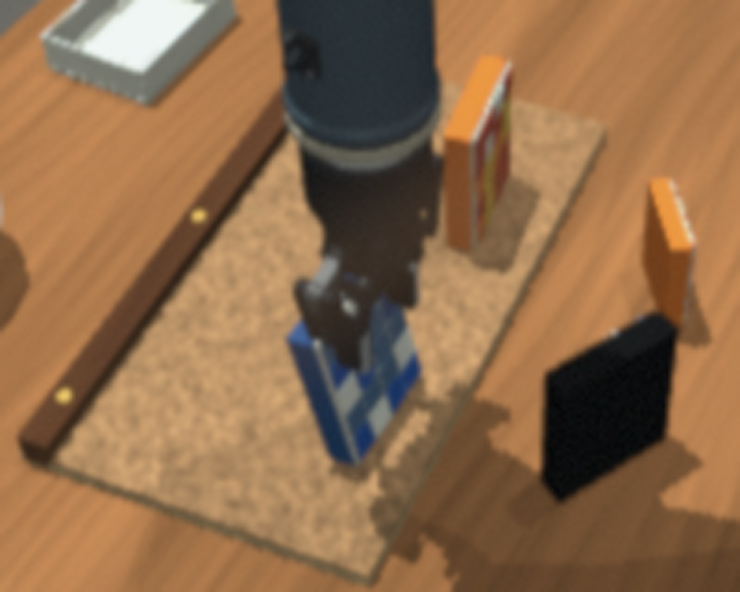

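The plaque has tilted by about 10°, pivoting on its rear lower edge, with its base around (350,460). I'll keep pushing until it falls.

```bash
python3 -m handwheel '[{"delta_pos":[0.003,0,0],"twist":[0,0,0],"grip":0.4},{"delta_pos":[0.006,0,0],"twist":[0,0,0],"grip":0.4},{"delta_pos":[0.009,0,0],"twist":[0,0,0],"grip":0.4},{"delta_pos":[0.012,0,0],"twist":[0,0,0],"grip":0.4},{"delta_pos":[0.015,0,0],"twist":[0,0,0],"grip":0.4},{"delta_pos":[0.015,0,0],"twist":[0,0,0],"grip":0.4},{"delta_pos":[0.015,0,0],"twist":[0,0,0],"grip":0.4},{"delta_pos":[0.015,0,0],"twist":[0,0,0],"grip":0.4}]'
python3 - <<'E'
from workcell import *
import cv2
from h import *
for n,(a,b,c,d) in dict(side=(165,325,160,360)).items():
    im=capture(n)["image"][a:b,c:d,::-1];cv2.imwrite(f"pics/{n}3.png",cv2.resize(im,None,fx=3.7,fy=3.7,interpolation=cv2.INTER_CUBIC))
go(.455,.16,.095,0.1)
E
```

```text
time_s: 4.75
position: [0.5011, 0.1598, 0.0946]
eef_rot: [[1.0, -0.0, 0.0], [-0.0, -1.0, -0.002], [0.0, 0.002, -1.0]]
ft_force: [-0.5, -0.2, 0.1]
finger_gap: 0.602
t 4.8 pos [0.5012 0.1598 0.0946] F [-0.0027 -0.2     0.0543] gap 0.5964364558496794 delta [-0.0462 -0.0002 -0.0004] twist [ 0.0967 -0.0108 -5.7548]
```

View pics/side3.png

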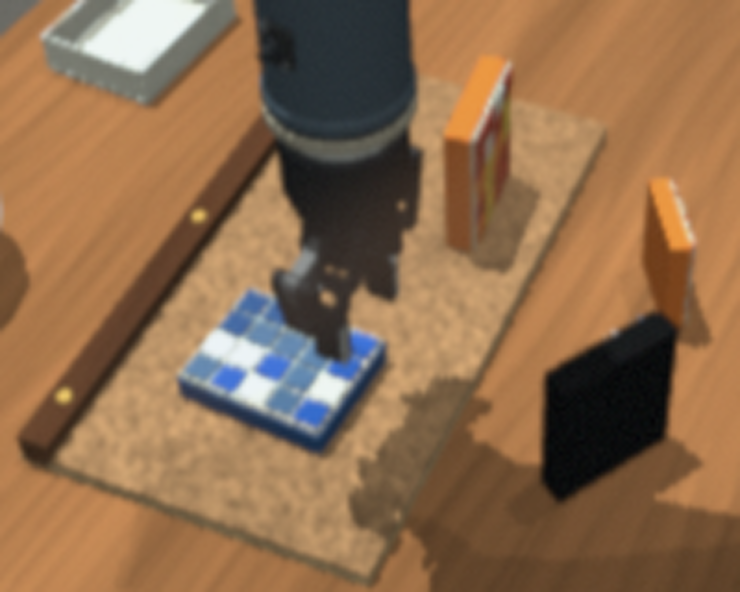

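The plaque now lies flat with its tiles up. Its top corners in the crop are about (180,378), (320,438), (386,345) and (250,290). I'll back off and measure it.

```bash
python3 -m handwheel '[{"delta_pos":[-0.015,0,0],"twist":[0,0,0],"grip":0.4},{"delta_pos":[-0.035,0,0],"twist":[0,0,-3],"grip":0.4},{"delta_pos":[-0.045,0,0],"twist":[0,0,-5.4],"grip":0.4},{"delta_pos":[-0.045,0,0],"twist":[0,0,-5.4],"grip":0.4}]'
python3 - <<'E'
from workcell import *
import cv2
from h import *
for n,(a,b,c,d) in dict(side=(165,325,160,360),top=(135,295,165,345)).items():
    im=capture(n)["image"][a:b,c:d,::-1];cv2.imwrite(f"pics/{n}4.png",cv2.resize(im,None,fx=3.7,fy=3.7,interpolation=cv2.INTER_CUBIC))
print("side",*[sc(*p,.036) for p in((180,378),(320,438),(386,345),(250,290))])
E
```

```text
time_s: 5.2
position: [0.4552, 0.1598, 0.0947]
eef_rot: [[0.995, 0.096, -0.0], [0.096, -0.995, -0.002], [-0.001, 0.002, -1.0]]
ft_force: [0.3, 0.3, -0.4]
finger_gap: 0.599
side [0.6119 0.2083 0.036 ] [0.5051 0.2077 0.036 ] [0.5063 0.1217 0.036 ] [0.6139 0.1219 0.036 ]
```

View pics/side4.png

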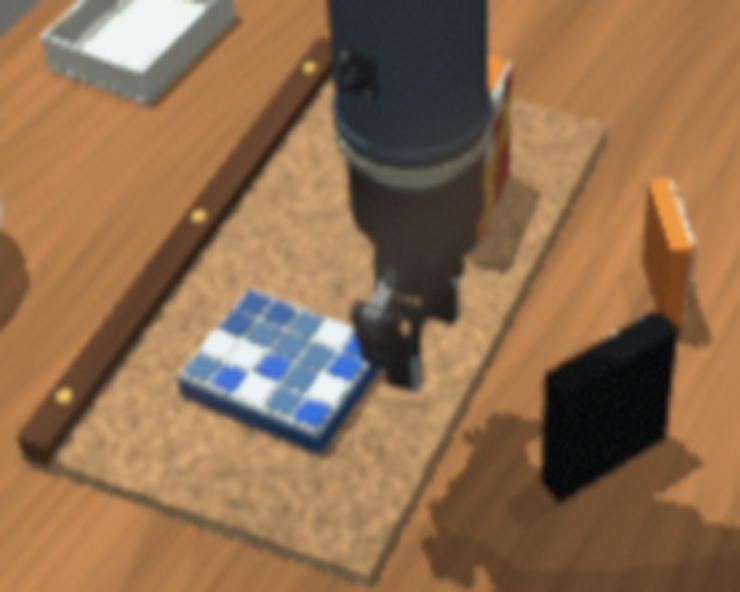

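View pics/top4.png

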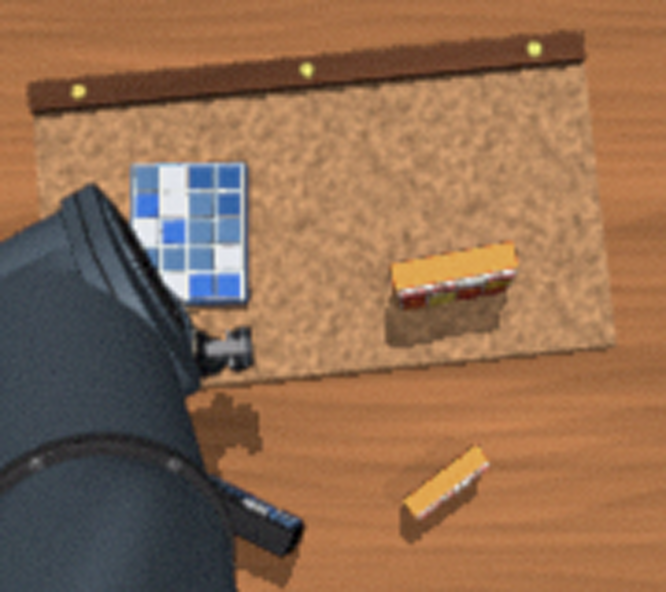

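```bash
python3 -m handwheel '[{"delta_pos":[0.005,-0.001,0.015],"twist":[0,0,0],"grip":0.4},{"delta_pos":[0.015,-0.001,0.035],"twist":[0,0,0],"grip":0.4},{"delta_pos":[0.017,-0.001,0.055],"twist":[0,0,0],"grip":0.4},{"delta_pos":[0.017,-0.001,0.068],"twist":[0,0,0],"grip":0.4},{"delta_pos":[0.017,-0.001,0.077],"twist":[0,0,0],"grip":0.4},{"delta_pos":[0.017,-0.001,0.077],"twist":[0,0,0],"grip":0.4}]'
python3 - <<'E'
from workcell import *
import cv2
from h import *
for n,(a,b,c,d) in dict(side=(165,325,160,360)).items():
    im=capture(n)["image"][a:b,c:d,::-1];cv2.imwrite(f"pics/{n}5.png",cv2.resize(im,None,fx=3.7,fy=3.7,interpolation=cv2.INTER_CUBIC))
go(.494,.165,.0177,0.095)
print(tc(245,163,.036),tc(132,163,.036),tc(245,298,.036))
E
```

```text
time_s: 5.9
position: [0.4733, 0.1621, 0.0166]
eef_rot: [[0.996, 0.093, -0.001], [0.093, -0.996, -0.002], [-0.001, 0.002, -1.0]]
ft_force: [-0.0, -0.5, 0.3]
finger_gap: 0.599
t 5.95 pos [0.4734 0.1622 0.0173] F [ 0.0907  0.2242 -0.565 ] gap 0.6031942745040527 delta [ 0.0208 -0.0009 -0.0004] twist [ 0.1153  0.0153 -0.1042]
[0.6168 0.1165 0.036 ] [0.6171 0.2039 0.036 ] [0.5117 0.1154 0.036 ]
```

View pics/side5.png

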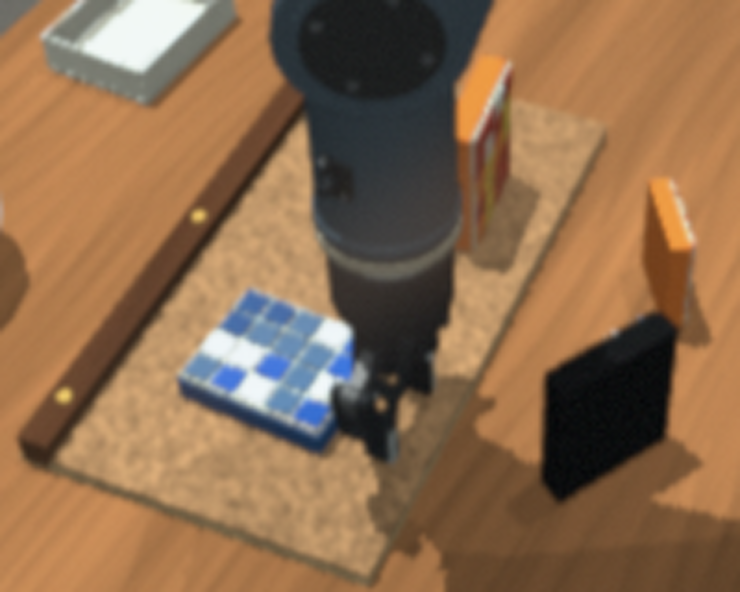

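The fingers are down behind the near edge with no contact force. Now I'll push along the board's x.

```bash
python3 -m handwheel '[{"delta_pos":[0.006,-0.0005,0],"twist":[0,0,0],"grip":0.4},{"delta_pos":[0.013,-0.001,0],"twist":[0,0,0],"grip":0.4},{"delta_pos":[0.018,-0.001,0],"twist":[0,0,0],"grip":0.4},{"delta_pos":[0.022,-0.001,0],"twist":[0,0,0],"grip":0.4},{"delta_pos":[0.027,-0.001,0],"twist":[0,0,0],"grip":0.4},{"delta_pos":[0.032,-0.001,0],"twist":[0,0,0],"grip":0.4},{"delta_pos":[0.037,-0.001,0],"twist":[0,0,0],"grip":0.4},{"delta_pos":[0.042,-0.001,0],"twist":[0,0,0],"grip":0.4},{"delta_pos":[0.047,-0.001,0],"twist":[0,0,0],"grip":0.4},{"delta_pos":[0.052,-0.001,0],"twist":[0,0,0],"grip":0.4}]'
python3 - <<'E'
from workcell import *
import cv2
from h import *
for n,(a,b,c,d) in dict(side=(165,325,160,360),top=(135,295,165,345)).items():
    im=capture(n)["image"][a:b,c:d,::-1];cv2.imwrite(f"pics/{n}6.png",cv2.resize(im,None,fx=3.7,fy=3.7,interpolation=cv2.INTER_CUBIC))
go(.55,.165,.0177,0.095)
E
```

```text
time_s: 6.95
position: [0.5253, 0.1683, 0.0175]
eef_rot: [[0.996, 0.094, 0.0], [0.094, -0.996, -0.002], [0.0, 0.002, -1.0]]
ft_force: [-1.9, 0.5, 0.2]
finger_gap: 0.601
t 7.05 pos [0.526  0.1684 0.0176] F [-0.7605 -0.373  -0.8398] gap 0.6012466641271221 delta [ 0.0236  0.0057 -0.    ] twist [ 0.0736 -0.0902 -0.0809]
```

View pics/side6.png

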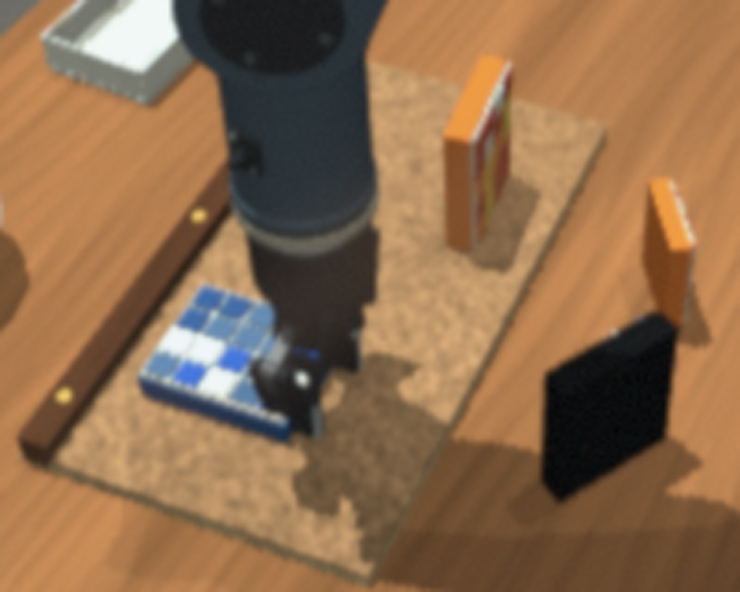

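View pics/top6.png

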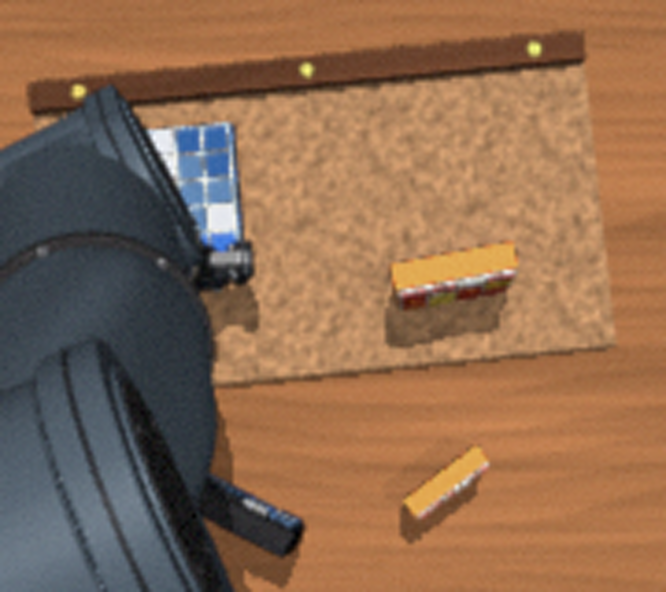

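The plaque has turned with the fingers and its leading edge is roughly 22 mm from the fence. I'll keep pushing, more slowly.

```bash
python3 -m handwheel '[{"delta_pos":[0.004,0,0],"twist":[0,0,0],"grip":0.4},{"delta_pos":[0.008,0,0],"twist":[0,0,0],"grip":0.4},{"delta_pos":[0.011,0,0],"twist":[0,0,0],"grip":0.4},{"delta_pos":[0.013,0,0],"twist":[0,0,0],"grip":0.4},{"delta_pos":[0.015,0,0],"twist":[0,0,0],"grip":0.4},{"delta_pos":[0.017,0,0],"twist":[0,0,0],"grip":0.4}]'
python3 - <<'E'
from workcell import *
import cv2
from h import *
for n,(a,b,c,d) in dict(side=(165,325,160,360),top=(135,295,165,345)).items():
    im=capture(n)["image"][a:b,c:d,::-1];cv2.imwrite(f"pics/{n}7.png",cv2.resize(im,None,fx=3.7,fy=3.7,interpolation=cv2.INTER_CUBIC))
go(.55,.165,.0177,0.095)
E
```

```text
time_s: 7.65
position: [0.5418, 0.1697, 0.0176]
eef_rot: [[0.996, 0.094, 0.0], [0.094, -0.996, -0.002], [0.0, 0.002, -1.0]]
ft_force: [0.1, 0.3, 0.4]
finger_gap: 0.6
t 7.75 pos [0.5423 0.1699 0.0176] F [-0.4518 -0.1378  0.2512] gap 0.5993073745348487 delta [ 0.0073  0.0056 -0.    ] twist [ 0.0869 -0.0517 -0.0745]
```

View pics/side7.png

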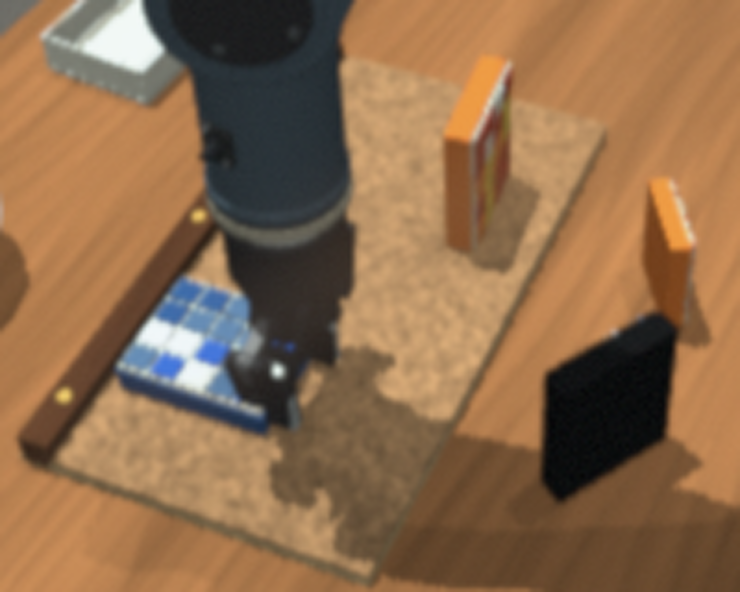

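View pics/top7.png

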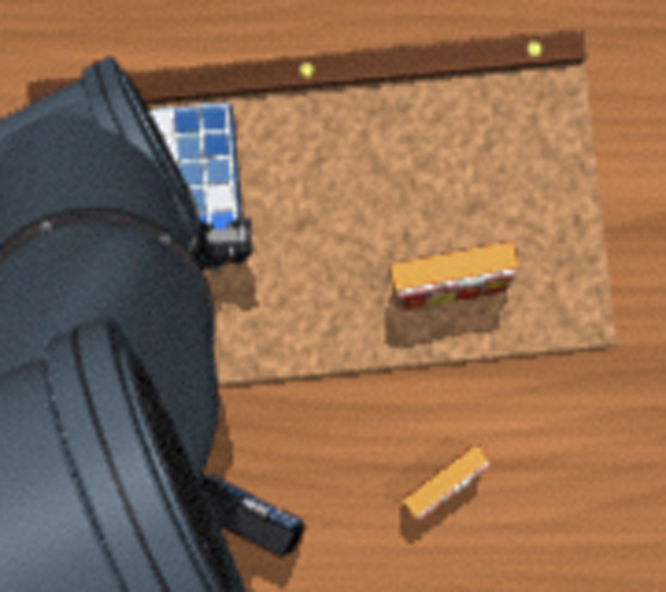

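The gap is now about 6 mm. I'll creep forward and watch the force.

```bash
python3 -m handwheel '[{"delta_pos":[0.001,0,0],"twist":[0,0,0],"grip":0.4},{"delta_pos":[0.002,0,0],"twist":[0,0,0],"grip":0.4},{"delta_pos":[0.003,0,0],"twist":[0,0,0],"grip":0.4},{"delta_pos":[0.004,0,0],"twist":[0,0,0],"grip":0.4},{"delta_pos":[0.005,0,0],"twist":[0,0,0],"grip":0.4}]'; python3 -m handwheel '[{"delta_pos":[0.001,0,0],"twist":[0,0,0],"grip":0.4},{"delta_pos":[0.002,0,0],"twist":[0,0,0],"grip":0.4}]'
```

```text
time_s: 8.25
position: [0.5467, 0.1702, 0.0176]
eef_rot: [[0.996, 0.094, 0.0], [0.094, -0.996, -0.002], [0.0, 0.002, -1.0]]
ft_force: [-3.2, -1.1, 1.0]
finger_gap: 0.598
time_s: 8.45
position: [0.5488, 0.1704, 0.0176]
eef_rot: [[0.996, 0.094, 0.0], [0.094, -0.996, -0.002], [0.0, 0.002, -1.0]]
ft_force: [-2.5, 0.0, 2.4]
finger_gap: 0.601
```

```bash
python3 -m handwheel '[{"delta_pos":[0.001,0,0],"twist":[0,0,0],"grip":0.4},{"delta_pos":[0.002,0,0],"twist":[0,0,0],"grip":0.4}]'; python3 - <<'E'
from workcell import *
import cv2
from h import *
for n,(a,b,c,d) in dict(side=(215,300,160,270),top=(135,295,165,345)).items():
    im=capture(n)["image"][a:b,c:d,::-1];f=6 if n=="side" else 3.7;cv2.imwrite(f"pics/{n}8.png",cv2.resize(im,None,fx=f,fy=f,interpolation=cv2.INTER_CUBIC))
go(.55,.165,.0177,0.095)
E
```

```text
time_s: 8.65
position: [0.5508, 0.1706, 0.0176]
eef_rot: [[0.996, 0.094, 0.0], [0.094, -0.996, -0.002], [0.0, 0.002, -1.0]]
ft_force: [-2.2, -0.4, 1.8]
finger_gap: 0.604
t 8.75 pos [0.5511 0.1706 0.0176] F [-1.8363 -0.4341  0.5556] gap 0.6019228602222776 delta [-0.0016  0.0055 -0.0001] twist [ 0.0918 -0.0404 -0.0745]
```

View pics/side8.png

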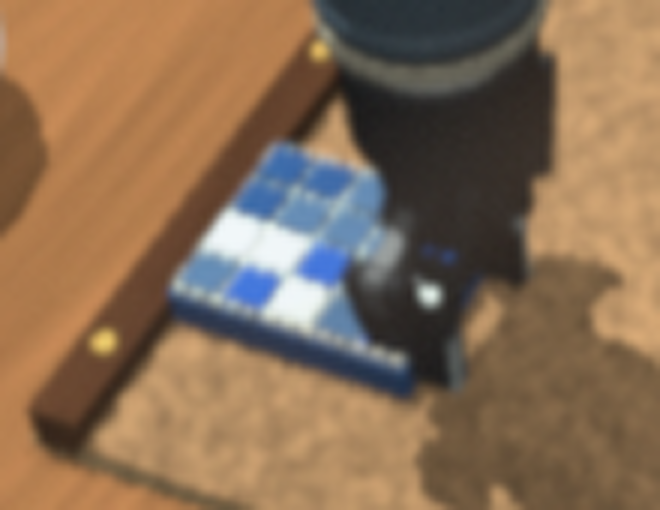

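View pics/top8.png

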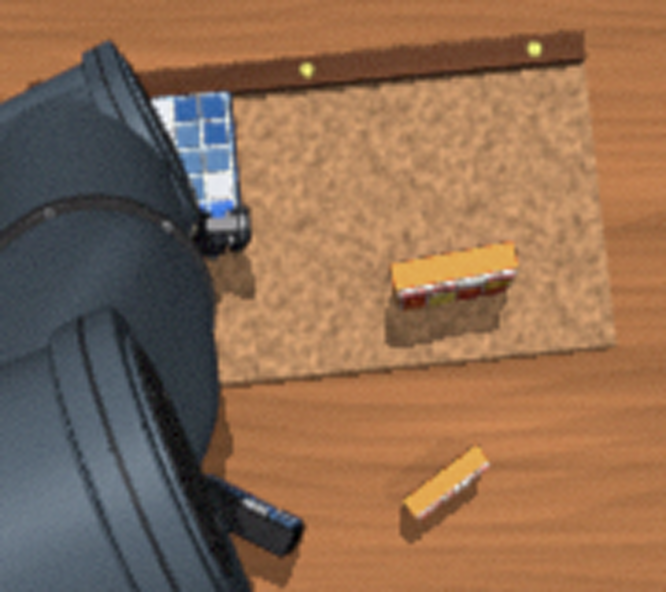

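The gap is almost closed, but the force still looks like plain sliding. I'll creep on 1 mm at a time.

```bash
python3 -m handwheel '[{"delta_pos":[0.001,0,0],"twist":[0,0,0],"grip":0.4},{"delta_pos":[0.001,0,0],"twist":[0,0,0],"grip":0.4}]'; python3 -m handwheel '[{"delta_pos":[0.001,0,0],"twist":[0,0,0],"grip":0.4},{"delta_pos":[0.001,0,0],"twist":[0,0,0],"grip":0.4}]'
```

```text
time_s: 8.95
position: [0.5511, 0.1706, 0.0175]
eef_rot: [[0.996, 0.094, -0.001], [0.094, -0.996, -0.002], [-0.001, 0.002, -1.0]]
ft_force: [-4.9, -0.7, 3.5]
finger_gap: 0.604
time_s: 9.15
position: [0.5511, 0.1706, 0.0174]
eef_rot: [[0.996, 0.094, -0.003], [0.094, -0.996, -0.002], [-0.003, 0.002, -1.0]]
ft_force: [-7.9, -0.7, 5.9]
finger_gap: 0.6
```

The TCP has stopped at 0.5511 while the force rises, so the plaque is against the fence. One more step to seat it, then I'll retreat.

```bash
python3 -m handwheel '[{"delta_pos":[0.001,0,0],"twist":[0,0,0],"grip":0.4},{"delta_pos":[0.0015,0,0],"twist":[0,0,0],"grip":0.4},{"delta_pos":[0.0015,0,0],"twist":[0,0,0],"grip":0.4}]'; python3 -m handwheel '[{"delta_pos":[-0.004,0,0],"twist":[0,0,0],"grip":0.4},{"delta_pos":[-0.012,0,0],"twist":[0,0,0],"grip":0.4},{"delta_pos":[-0.03,0,0],"twist":[0,0,0],"grip":0.4},{"delta_pos":[-0.04,0,-0.02],"twist":[0,0,0],"grip":0.4},{"delta_pos":[-0.04,0,-0.06],"twist":[0,0,0],"grip":0.4},{"delta_pos":[-0.04,0,-0.1],"twist":[0,0,0],"grip":0.4},{"delta_pos":[-0.04,0,-0.14],"twist":[0,0,0],"grip":0.4},{"delta_pos":[-0.04,0,-0.18],"twist":[0,0,0],"grip":0.4},{"delta_pos":[-0.04,0,-0.21],"twist":[0,0,0],"grip":0.4},{"delta_pos":[-0.04,0,-0.22],"twist":[0,0,0],"grip":0.4}]'
python3 -m handwheel '[{"delta_pos":[0.005,0.03,0],"twist":[0,0,0],"grip":0.4},{"delta_pos":[0.01,0.07,0],"twist":[0,0,0],"grip":0.4},{"delta_pos":[0.01,0.115,0],"twist":[0,0,0],"grip":0.4},{"delta_pos":[0.01,0.16,0],"twist":[0,0,0],"grip":0.4},{"delta_pos":[0.01,0.205,0],"twist":[0,0,0],"grip":0.4},{"delta_pos":[0.01,0.25,0],"twist":[0,0,0],"grip":0.4},{"delta_pos":[0.01,0.295,0],"twist":[0,0,0],"grip":0.4},{"delta_pos":[0.01,0.34,0],"twist":[0,0,0],"grip":0.4},{"delta_pos":[0.01,0.37,0],"twist":[0,0,0],"grip":0.4},{"delta_pos":[0.01,0.38,0],"twist":[0,0,0],"grip":0.4}]'
python3 - <<'E'
from workcell import *
import cv2
from h import *
for n,(a,b,c,d) in dict(side=(165,300,150,290),top=(135,265,165,345)).items():
    full=capture(n)["image"][:,:,::-1];cv2.imwrite(f"pics/{n}9f.png",full);im=full[a:b,c:d];f=4.4;cv2.imwrite(f"pics/{n}9.png",cv2.resize(im,None,fx=f,fy=f,interpolation=cv2.INTER_CUBIC))
E
```

```text
time_s: 9.45
position: [0.5511, 0.1705, 0.0173]
eef_rot: [[0.996, 0.094, -0.005], [0.094, -0.996, -0.003], [-0.005, 0.003, -1.0]]
ft_force: [-12.2, -0.7, 8.2]
finger_gap: 0.598
time_s: 10.45
position: [0.5158, 0.168, 0.2411]
eef_rot: [[0.996, 0.093, 0.006], [0.093, -0.996, 0.001], [0.006, 0.0, -1.0]]
ft_force: [0.7, -0.4, -0.2]
finger_gap: 0.602
time_s: 11.45
position: [0.559, -0.2144, 0.2371]
eef_rot: [[0.996, 0.088, -0.001], [0.088, -0.996, -0.004], [-0.001, 0.004, -1.0]]
ft_force: [0.1, -0.3, -0.1]
finger_gap: 0.6
```

View pics/side9.png

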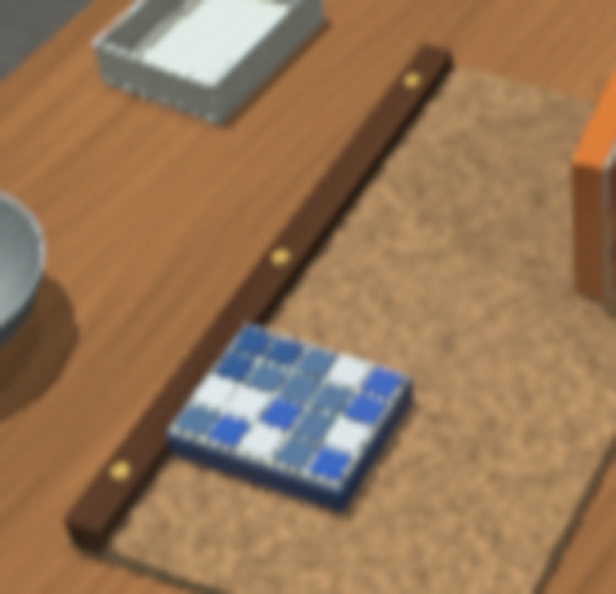

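View pics/top9.png

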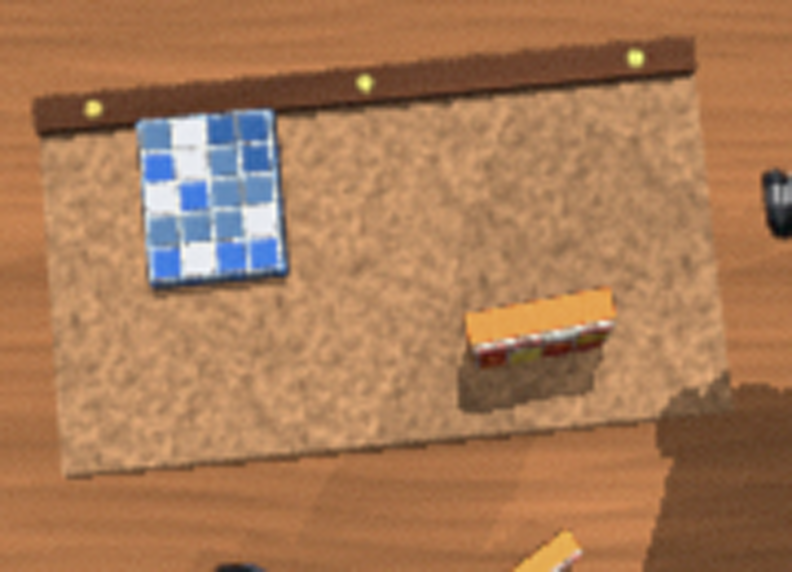

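View pics/side9f.png

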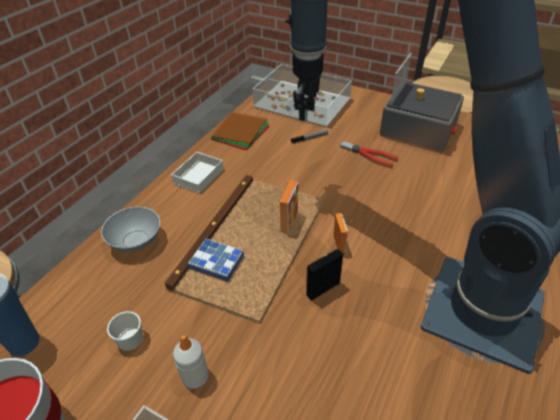

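The plaque lies against the fence, with leading corners in the top crop at (137,121) and (275,110). The orange plaque still stands and nothing else has moved. I'll check the numbers.

```bash
python3 - <<'E'
from h import *
T=lambda u,v,z:ray("top",165+(u+.5)/4.4-.5,135+(v+.5)/4.4-.5,z)
S=lambda u,v,z:ray("side",150+(u+.5)/4.4-.5,165+(v+.5)/4.4-.5,z)
def ang(a,b): d=a-b; return np.arctan2(-d[0],d[1])
for nm,F,pts,near,fo in(("top",T,[(137,121),(275,110),(152,284),(287,271)],[(67,476),(731,410)],[(34,100),(692,38)]),
   ("side",S,[(169,435),(250,325),(341,497),(411,380)],None,[(70,524),(426,46)])):
    P=[F(*p,.036) for p in pts]; O=[F(*p,.026) for p in fo]; th=ang(*O)
    if near: N=[F(*p,.012) for p in near]; print("near yaw",ang(*N))
    n=np.array([np.cos(th),np.sin(th)])
    print(nm,"plaque lead yaw",ang(P[0],P[1]),"rear",ang(P[2],P[3]),"sides",[np.arctan2(*(P[i]-P[i+2])[[1,0]]) for i in(0,1)],"fence yaw",th)
    print(" gap from outer edge-24mm",[ (O[0]-p)[:2]@n-.024 for p in P[:2]])
    if near: print(" gap from near edge", [.226-(p-N[0])[:2]@n for p in P[:2]])
    m=(P[0]+P[1])/2; mid=(O[0]+O[1])/2; print(" y along",(m-mid)[:2]@[-n[1],n[0]])
E
```

```text
near yaw 0.09470744622489767
top plaque lead yaw 0.0778818080571471 rear 0.09328110682256384 sides [np.float64(0.11074847847244737), np.float64(0.08415993093307989)] fence yaw 0.09297461876127536
 gap from outer edge-24mm [np.float64(-0.0006919241185057642), np.float64(0.0006721958845014274)]
 gap from near edge [np.float64(0.0009528056190906686), np.float64(0.002316925622097843)]
 y along 0.10509256553796192
side plaque lead yaw 0.09101297450839159 rear 0.11863987744905494 sides [np.float64(0.07180330090852614), np.float64(0.0660473143505446)] fence yaw 0.09552321242574024
 gap from outer edge-24mm [np.float64(-0.0010811219968451767), np.float64(-0.0006765594894515177)]
 y along 0.10698315372923208
```

The gap measures 0 to 2 mm, and the plaque is square to the fence within about 0.02 rad. The fingers are clear of everything, so I'm handing in.

```bash
python3 -c "
from workcell import *
print(close_job())"
```

```text
the job is handed in; nothing more can be done
None
```

The blue plaque now lies on its back, tiles up, with its leading edge against the fence. I handed the job in at about 11.5 s of the 48 s, and no verdict was reported.

**What I did:** I tipped the plaque with two half-closed fingers high on the tiles. I then pushed its near edge along the board until the TCP stopped and the force rose to about 15 N, and backed away.

**Last checks:**
- **Gap to the fence:** it measured between −1 and +2 mm across both cameras.
- **Squareness:** the leading edge was within about 0.02 rad of the fence. Two noisier edge readings, the rear edge and one side edge in the side view, differed from the fence by up to about 0.03 rad, and all were under the 0.05 limit.
- **Position along the fence:** the middle of the leading edge is about 106 mm left of the fence's middle, so the plaque is within the board's width.
- **Everything else:** the orange plaque is still standing. In the pictures the other things on the table look unmoved, though I did not measure them. The gripper is clear, with no contact force.

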